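Tip up two glazed tiles and file them in the drying rack

ROBOT

A 6-joint arm with a two-finger parallel gripper is mounted at the origin on the work surface. World frame = base frame: x ahead of the robot, y to its left, z up, the work surface at z = 0. Lengths are in mm, angles in degrees, forces in N, time in s.
With the tool pointing down it reaches from about 325 to 925 mm from the base axis. Payload 3.1 kg.
Tool frame: the origin (TCP) lies at the very end of the fingers, on their centre line; the grasp point (between the pads) lies grasp_offset behind it (grasp_offset is the distance from the TCP to the grasp point, in mm); z points along the fingers, y is the line along which they close (so a half turn about z gives the same grasp; the last joint's range is limited). The gripper opens to 85 mm and grips with 20 to 120 N. Pads are 22 mm wide; open, the fingers measure 114 mm over their backs; the gripper's body (76 mm by 85 mm) begins 54 mm behind the grasp point. The pads swing forward as they close: fully open they stand 13 mm farther back than shut.
Start: joints at [68.572, 12.427, 92.441, -0, 75.132, -6.429], TCP at [161.743, 603.721, 231.3] pointing down, gripper open.
Joint ranges: [-157.48, 157.48], [-44.54, 120.13], [17.64, 146.25], [-64.5, 244.5], [7.68, 150.69], [-147.95, 147.95]. Speed limits (degrees/s): [159.86, 159.86, 180, 180, 180, 180].

INTERFACE

Orientations are given as [roll, pitch, yaw] about the fixed x, y, z axes, in that order (R = Rz(yaw) Ry(pitch) Rx(roll)).
In Python, from station import * gives the robot as it stands. Calls block until the motion is done:
- goto(position, orientation): joint-space move of the TCP to a pose.
- move_l(position, attitude=None, speed=150): straight line of the TCP; attitude=None keeps the orientation; speed is the mean speed in mm/s.
- move_j(angles): joint-space move.
- grip(opening, squeeze=None): finger opening in mm; squeeze is the grip in N (None keeps the last); returns when the fingers have stopped.
- wait(seconds).
- solve_ik(position, orientation): joint angles nearest the present ones, or None.
- get_obs(): the state.
- get_image(name): name is "scene" or "top" or "wrist"; returns the picture (400x640x3 uint8, red, green, blue); there is no depth.
- get_calibration(name): a dict with "fx", "fy", "cx", "cy" (pixels), "R" (3x3) and "t" (3): a world point X has camera coordinates R X + t; the wrist camera has in their place "mount" (4x4, takes a point from camera to tool coordinates, whose origin is the TCP and whose axes are the flange's). Camera axes: x right, y down, z forward; pixel columns grow to the right and rows downward; lengths in mm; the calibration is good to about 2 mm. The wrist camera is an equidistant fisheye: a pixel r from the principal point sees the ray r / f radians off the axis. A picture is of the moment at which its call begins: read the wrist's pose just before it. get_calibration takes no time and is no camera call.
A pose or a line that the arm cannot do raises Unreachable and nothing moves.
- sign_off(): hands the job in; it is judged then, once.
Trained networks look in the newest picture that a camera, given by its name, has taken for a name from the list of things; names that differ only in an ending like _2 or _b are one class to them, and where a whole thing is asked for, a point or a joint stands for the part that bears it (a point fixed in the world has none). Each returns a list of dicts, best first, with "score" (0 to 1); they miss things now and then, are a little off and sometimes report something else, mostly with a low value. They report only what shows in the picture. A call takes as long as a camera call. They do not tell look-alikes from the thing itself.
- spot_in(name, camera): "extent" ([centre column, centre row, width, height] in pixels, round what is visible of it).
- regions_of(name, camera): "region" (400x640 bool, what is visible of it) and "extent" ([centre column, centre row, width, height] in pixels, round what is visible of it).
The state is a dict: "t": time; "joint_pos": joint angles; "qvel": joint speeds; "effort": joint torques, N m; "tcp_pos": TCP position; "ee_rot": TCP orientation; "wrist_force": force on the tool from outside, world axes, zero at the start; "moment": the same for the moment, N m; "grip_width": finger opening in mm; "grip_force": force on a finger pad.
Only numpy, scipy, OpenCV 4.12 (cv2) and the standard library are available. Lean on these libraries where they do the work, as an engineer would, in place of code of your own. Each camera call takes 0.05 s, during which the arm holds its last target. There are 200 camera calls.

TASK

Put the two decorated tiles away in the slotted drying rack, one at a time, the square tile first. Press down the overhanging end of the square tile so that it tips up and let it stay leaning in its stand untouched, then take it by the raised end and stand it on edge, fully down and centred, in the back slot (the one farther from the robot). Only then tip up the eight-sided tile in the same way and stand it in the front slot; let go of both and leave the other things on the table where they are.

Things in the scene. Friction and masses are not known exactly. Their poses are not given: they have to be found in the camera images.
- square_center (a point): Square white glazed tile, 115 x 115 x 8 mm, about 220 g. Starts flat on stand_a, outer end overhanging the runner edge by 45 to 52 mm, near mid-width. Point: middle of the tile, mid-thickness. z = face normal (up at start); x = along the stand's x (within 0.06 rad) to the overhanging end, so once tipped -x points up along it.
- octagon_center (a point): Regular eight-sided white glazed tile, 115 mm across flats (edges 48 mm long), 8 mm thick, about 190 g, with one straight edge at the overhanging end and one at the opposite end. Starts flat on stand_b, outer end overhanging the runner edge by 45 to 52 mm, near mid-width. Point: middle of the tile, mid-thickness. z = face normal (up at start); x = along the stand's x (within 0.06 rad) to the overhanging end, so once tipped -x points up along it.
- square_tile: The square tile's  same axes as square_center, origin at the middle of its underside (4 mm below the centre).
- octagon_tile: The eight-sided tile's  same axes as octagon_center, origin at the middle of its underside (4 mm below the centre).
- stand_a: Fixed wooden stand under the square tile. Origin on the table below the front edge of its runners, mid-width; x points to the tile's overhanging end, away from the robot within 0.3 rad; z up. Base plate 8 mm thick, 125 mm wide, x -80 to +68 mm. Two runners, x -80 to 0, y 28 to 53 mm either side (open gap of 56 mm between), tops 62 mm above the table, carry the tile.
- stand_b: Same as stand_a, under the eight-sided tile: fixed, same sizes, axes and origin. It may be to the left or to the right.
- stand_a_edge (a point): Front edge of stand_a's runners, mid-width, 62 mm above the table: the pivot. Axes as the stand's. Pressing the overhanging end (under 3 N) turns the tile about it; past some 45 degrees it slides down and stays leaning on the edge, some 45 to 57 degrees steep, foot on the base plate against the stop board, raised end towards the robot and some 50 mm beyond the edge.
- stand_b_edge (a point): Front edge of stand_b's runners, mid-width, 62 mm above the table: the pivot. Axes as the stand's. Pressing the overhanging end (under 3 N) turns the tile about it; past some 45 degrees it slides down and stays leaning on the edge, some 45 to 57 degrees steep, foot on the base plate against the stop board, raised end towards the robot and some 50 mm beyond the edge.
- stand_a_stop (a point): Foot of the inner face of stand_a's stop board, mid-width: 42 mm from the runner edge along the stand's x, on the base plate (8 mm above the table). From here the face slopes up and away from the runners at 60 degrees, up to x = 58 mm, 36 mm above the table, so it guides the tile's foot down; the foot may stay part-way up it (tile at 43 to 50 degrees), which will do. Axes as the stand's.
- stand_b_stop (a point): Foot of the inner face of stand_b's stop board, mid-width: 42 mm from the runner edge along the stand's x, on the base plate (8 mm above the table). From here the face slopes up and away from the runners at 60 degrees, up to x = 58 mm, 36 mm above the table, so it guides the tile's foot down; the foot may stay part-way up it (tile at 43 to 50 degrees), which will do. Axes as the stand's.
- back_slot (a point): Middle of the floor of the wooden rack's back slot; x across the slot, away from the robot within 0.3 rad, y along it, z up. Floor 10 mm above the table; slot 16 mm wide (x), 45 mm deep, 125 mm long, open at top and ends. Fixed rack: 112 mm in x, 125 mm in y, top 55 mm above the table; the front slot is 56 mm nearer the robot.
- front_slot (a point): Middle of the floor of the wooden rack's front slot; x across the slot, away from the robot within 0.3 rad, y along it, z up. Floor 10 mm above the table; slot 16 mm wide (x), 45 mm deep, 125 mm long, open at top and ends. Same rack, parallel to the back slot, 56 mm nearer the robot.
- bead_jar: Bystander: small glass jar, 38 mm across, 60 mm tall, standing between the rack and the left stand; origin at its foot.
- wire_reel: Bystander: white reel of wire, 42 mm across, 36 mm tall, standing between the rack and the right stand; origin at its foot.
- jar_a: Bystander: open glass jar, 72 mm across, 95 mm tall, beyond the rack on the left; origin at its foot.
- jar_b: Bystander: closed glass jar, 80 mm across, 105 mm tall, beyond the rack on the right; origin at its foot.
- pliers: Bystander: red-handled pliers, 170 mm long, 17 mm high, lying between the robot and the rack; origin under the joint.
- scissors: Bystander: small steel scissors, 145 mm long, 8 mm high, lying to the right; origin under the pivot.
- glue_tube: Bystander: yellow tube, 115 mm long, 20 mm high, lying to the left; origin under its middle.
Not all that is in view belongs to the job. Leave any red look-alike of the part that bears back_slot alone.

How it is judged (in metres and radians):
On the way, in this order (a step that is already met when the one before it is completed fails the run):
1. the square tile, tipped up, leans by itself in its stand, untouched (angle between square_center's own z axis and vertical between 0.55 and 1.3 rad and x of square_center in the frame of stand_a between -0.01 and 0.03 m and z of square_center in the frame of stand_a between 0.04 and 0.075 m and y of square_center in the frame of stand_a between -0.03 and 0.03 m and contact force between square_tile and the fingers below 0.05 N and linear speed of square_tile below 0.03 m/s), for 0.2 s.
2. the square tile stands on edge in the back slot, released (x of square_center in the frame of back_slot between -0.016 and 0.016 m and y of square_center in the frame of back_slot between -0.02 and 0.02 m and z of square_center in the frame of back_slot between 0.0525 and 0.0605 m and angle between square_center's own z axis and vertical above 1.25 rad and linear speed of square_tile below 0.02 m/s and contact force between square_tile and the fingers below 0.05 N), for 0.2 s.
3. the eight-sided tile, tipped up, leans by itself in its stand, untouched (angle between octagon_center's own z axis and vertical between 0.55 and 1.3 rad and x of octagon_center in the frame of stand_b between -0.01 and 0.03 m and z of octagon_center in the frame of stand_b between 0.04 and 0.075 m and y of octagon_center in the frame of stand_b between -0.03 and 0.03 m and contact force between octagon_tile and the fingers below 0.05 N and linear speed of octagon_tile below 0.03 m/s), for 0.2 s.
4. the eight-sided tile stands on edge in the front slot, released (x of octagon_center in the frame of front_slot between -0.016 and 0.016 m and y of octagon_center in the frame of front_slot between -0.02 and 0.02 m and z of octagon_center in the frame of front_slot between 0.0525 and 0.0605 m and angle between octagon_center's own z axis and vertical above 1.25 rad and linear speed of octagon_tile below 0.02 m/s and contact force between octagon_tile and the fingers below 0.05 N), for 0.2 s.
At the end, for the whole second after the job is handed in: The square tile stands on a straight edge in the back slot and the eight-sided tile in the front slot, both down on the slot floor (centre 52.5 to 60.5 mm above it), within 20 mm of the slot's middle, upright to about 18 degrees, at rest and released (all of step 2 and all of step 4); the robot touches nothing.
It fails at once if a bystander (jar, reel, pliers, scissors or tube) is shifted more than 30 mm (distance of any of bead_jar, wire_reel, jar_a, jar_b, pliers, scissors, glue_tube from where it was at the start of the episode above 0.03 m).
It also fails if it takes over 72 s, if anything falls off the work surface, if the arm or the gripper's body presses on something with over 40 N, if the wrist force passes 120 N, or if a joint passes its speed limit or range.

## Working session

There is one attempt and no reset: what is moved stays moved. The work goes in short steps, each a Python script; the robot and the scene stay as the last script left them, time stands still between calls to the robot, and variables do not carry over. Pictures are saved under pics/ and viewed, at most 10 in all, crops included, and the job is handed in when it is done.

```bash
ls; mkdir -p pics; python3 - <<'E'
from station import *
import cv2,numpy as np
o=get_obs();print({k:np.round(v,2).tolist() if not isinstance(v,dict) else v for k,v in o.items()})
for c in("scene","top"):
    im=get_image(c);cv2.imwrite(f"pics/{c}0.png",im[:,:,::-1])
    k=get_calibration(c);print(c,k)
    for n in("square_tile","octagon_tile","stand_a","back_slot","bead_jar","wire_reel","pliers","jar_a","scissors","glue_tube"):
        try:print(n,[(round(d["score"],2),np.round(d["extent"]).tolist()) for d in spot_in(n,c)])
        except Exception as e:print(n,e)
print(get_calibration("wrist"))
try:print(grasp_offset)
except Exception as e:print(e)
E
```

```text
pics
{'t': 0.0, 'joint_pos': [68.57, 12.48, 92.53, -0.0, 75.13, -6.43], 'qvel': [0.06, -0.03, -0.07, -0.06, -0.11, 0.04], 'effort': [0.0, -39.68, -30.39, -0.0, 0.01, -0.0], 'tcp_pos': [161.44, 602.95, 229.96], 'ee_rot': [-179.86, -0.02, 165.0], 'wrist_force': [-0.04, -0.31, -0.6], 'moment': [-0.06, 0.04, 0.08], 'grip_force': 0.0, 'grip_width': 85.76}
scene {'fx': 461.786298892074, 'fy': 461.786298892074, 'cx': 319.9346522501757, 'cy': 203.57050150531816, 'R': array([[-0.85441089,  0.51924473,  0.01915577],
       [ 0.30306888,  0.52796409, -0.79334934],
       [-0.42205602, -0.67204079, -0.60846519]]), 't': array([ 447.99464866,  -99.65074732, 1627.9655171 ])}
square_tile [(0.92, [362.0, 285.0, 66.0, 49.0]), (0.57, [256.0, 164.0, 40.0, 21.0]), (0.44, [238.0, 210.0, 33.0, 46.0])]
octagon_tile [(0.62, [258.0, 164.0, 41.0, 22.0])]
stand_a [(0.95, [361.0, 298.0, 77.0, 68.0]), (0.72, [303.0, 218.0, 49.0, 49.0]), (0.59, [259.0, 182.0, 58.0, 34.0])]
back_slot [(0.94, [322.0, 148.0, 38.0, 35.0]), (0.73, [338.0, 183.0, 47.0, 37.0]), (0.68, [417.0, 258.0, 54.0, 50.0])]
bead_jar [(0.51, [338.0,
[... 1312 characters left out ...]
, 12.0])]
pliers [(0.66, [323.0, 201.0, 39.0, 38.0]), (0.64, [307.0, 246.0, 15.0, 44.0])]
jar_a [(0.62, [350.0, 149.0, 22.0, 29.0])]
scissors [(0.61, [460.0, 229.0, 44.0, 20.0])]
glue_tube [(0.87, [189.0, 243.0, 15.0, 31.0])]
{'fx': 309.70691628693146, 'fy': 309.70691628693146, 'cx': 319.84844147958245, 'cy': 198.41476634811806, 'mount': array([[ 7.08084583e-04, -9.65859402e-01, -2.59065850e-01,
         6.44218299e+01],
       [ 9.99999727e-01,  6.29562869e-04,  3.86060816e-04,
        -6.58151574e-01],
       [-2.09782229e-04, -2.59066053e-01,  9.65859584e-01,
        -1.43848240e+02],
       [ 0.00000000e+00,  0.00000000e+00,  0.00000000e+00,
         1.00000000e+00]])}
18.700000000000003
```

```bash
python3 - <<'E'
import cv2
a=cv2.imread("pics/top0.png")[110:300,150:490];cv2.imwrite("pics/top0c.png",cv2.resize(a,None,fx=2.35,fy=2.35,interpolation=cv2.INTER_CUBIC))
a=cv2.imread("pics/scene0.png")[110:350,190:510];cv2.imwrite("pics/scene0c.png",cv2.resize(a,None,fx=2.5,fy=2.5,interpolation=cv2.INTER_CUBIC))
E
```

```text
(no output)
```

View pics/top0c.png

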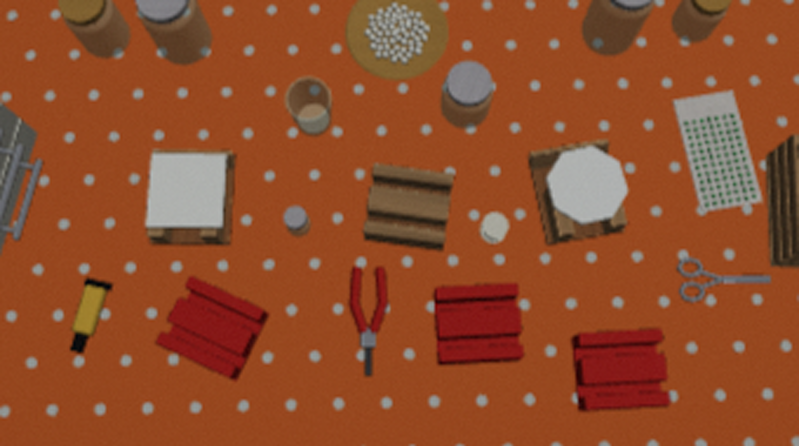

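View pics/scene0c.png

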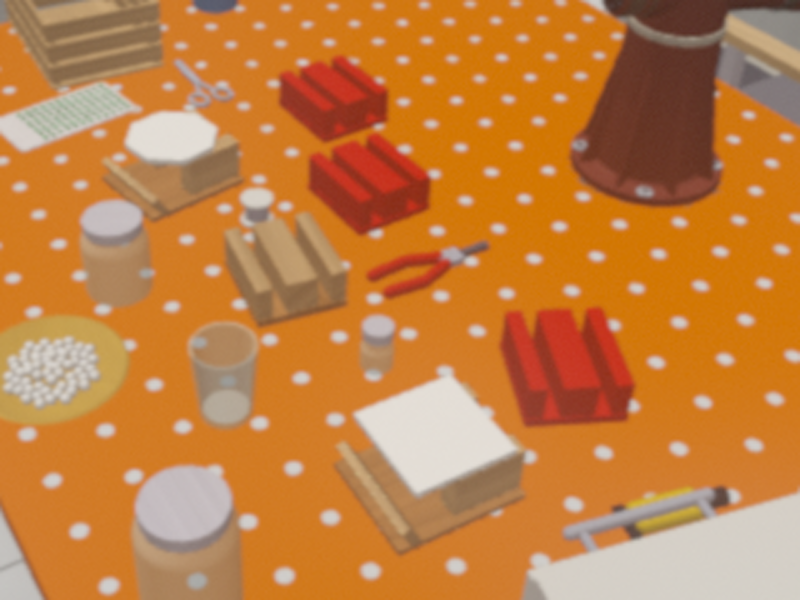

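The square tile on its stand is at top px (230,193), left. The octagon on its stand is at (401,188), right.

There are four rack candidates in the top view: wooden at (325,197), and red at (240,248), (355,248) and (414,268). Only the one at (325,197) is wooden and not red, with bead jar at left and reel at right, so that's the rack. I'll confirm it in a wrist crop.

```bash
cat > h.py <<'E'
from station import *
import cv2,numpy as np
from scipy.spatial.transform import Rotation as Ro
from scipy.optimize import least_squares
CW=get_calibration("wrist")
def eul(R): return Ro.from_matrix(R).as_euler("xyz",degrees=True).tolist()
def rot(e): return Ro.from_euler("xyz",e,degrees=True).as_matrix()
def wcam(o):
    "wrist camera pose: R (cam->world), centre"
    M=CW["mount"];R=rot(o["ee_rot"]);return R@M[:3,:3],R@M[:3,3]+np.array(o["tcp_pos"])
def wproj(X,R,c):
    p=(np.atleast_2d(X)-c)@R;r=np.hypot(p[:,0],p[:,1]);th=np.arctan2(r,p[:,2])
    return np.c_[CW["cx"]+CW["fx"]*th*p[:,0]/r,CW["cy"]+CW["fx"]*th*p[:,1]/r]
def wray(uv,R):
    d=(np.atleast_2d(uv)-[CW["cx"],CW["cy"]])/CW["fx"];th=np.linalg.norm(d,axis=1)[:,None]
    return np.c_[d/th*np.sin(th),np.cos(th)]@R.T
def wplane(uv,R,c,z):
    d=wray(uv,R);return c+d*((z-c[2])/d[:,2])[:,None]
def cplane(uv,cam,z):
    k=get_calibration(cam);uv=np.atleast_2d(uv)
    d=np.c_[(uv[:,0]-k["cx"])/k["fx"],(uv[:,1]-k["cy"])/k["fy"],np.ones(len(uv))]@k["R"]
    c=-k["R"].T@k["t"];return c+d*((z-c[2])/d[:,2])[:,None]
E
cat > a.py <<'E'
from h import *
for n,uv,z in(("sq",(230,193),70),("oct",(401,188),70),("rack",(325,197),55),("bead",(275,203),60),("reel",(359,207),36),("jara",(281,156),90),("jarb",(350,145),105),("pliers",(307,246),10)):
    print(n,cplane(uv,"top",z).round())
E
python3 a.py
```

```text
sq [[581. 308.  70.]]
oct [[ 586. -300.   70.]]
rack [[563. -29.  55.]]
bead [[544. 150.  60.]]
reel [[ 528. -151.   36.]]
jara [[709. 125.  90.]]
jarb [[ 739. -122.  105.]]
pliers [[394.  40.  10.]]
```

```bash
cat > b.py <<'E'
from h import *
import pickle
V={}
for n,x,y in(("sq",560,345),("sq",600,270),("rack",590,10),("rack",540,-65),("oct",600,-270),("oct",560,-335)):
    goto([x,y,190],[180,0,180]);wait(0.15)
    o=get_obs();im=get_image("wrist")
    d={"o":o,"im":im}
    for t in {"sq":("square_tile","stand_a"),"rack":("back_slot",),"oct":("octagon_tile","stand_b")}[n]:
        d[t]=[(q["score"],q["region"],q["extent"]) for q in regions_of(t,"wrist")]
        print(n,t,[(round(q[0],2),np.round(q[2]).tolist()) for q in d[t]])
    V.setdefault(n,[]).append(d)
print(get_obs()["t"])
pickle.dump(V,open("v.pkl","wb"))
r=lambda k,i:V[k][i]["im"][:,:,::-1][::1]
cv2.imwrite("pics/w1.png",cv2.resize(np.vstack([np.hstack([r("sq",0),r("sq",1)]),np.hstack([r("oct",0),r("oct",1)])]),(800,500),interpolation=cv2.INTER_AREA))
cv2.imwrite("pics/w2.png",cv2.resize(r("rack",0),(800,500),interpolation=cv2.INTER_CUBIC))
E
python3 b.py
```

```text
sq square_tile [(0.96, [290.0, 228.0, 135.0, 125.0])]
sq stand_a [(0.79, [5.0, 220.0, 10.0, 45.0]), (0.7, [295.0, 213.0, 120.0, 140.0]), (0.55, [154.0, 321.0, 28.0, 81.0])]
sq square_tile [(0.86, [369.0, 184.0, 139.0, 132.0]), (0.24, [370.0, 177.0, 121.0, 144.0])]
sq stand_a [(0.74, [13.0, 180.0, 26.0, 92.0]), (0.57, [371.0, 177.0, 125.0, 146.0]), (0.31, [130.0, 44.0, 38.0, 86.0])]
rack back_slot [(0.78, [195.0, 29.0, 132.0, 57.0]), (0.74, [539.0, 45.0, 114.0, 89.0]), (0.59, [287.0, 166.0, 150.0, 138.0])]
rack back_slot [(0.9, [102.0, 30.0, 109.0, 61.0]), (0.86, [261.0, 46.0, 136.0, 89.0]), (0.79, [363.0, 212.0, 143.0, 131.0]), (0.63, [582.0, 72.0, 100.0, 129.0])]
oct octagon_tile [(0.61, [293.0, 179.0, 137.0, 137.0])]
oct stand_b [(0.98, [629.0, 185.0, 21.0, 90.0]), (0.68, [526.0, 159.0, 118.0, 122.0]), (0.6, [297.0, 172.0, 143.0, 153.0]), (0.37, [123.0, 55.0, 93.0, 58.0]), (0.28, [292.0, 180.0, 134.0, 137.0])]
oct octagon_tile [(0.59, [362.0, 221.0, 126.0, 129.0])]
oct stand_b [(0.57, [357.0, 209.0, 123.0, 148.0]), (0.51, [637.0, 229.0, 5.0, 28.0]), (0.37, [627.0, 182.0, 26.0, 30.0])]
7.7083
```

View pics/w2.png

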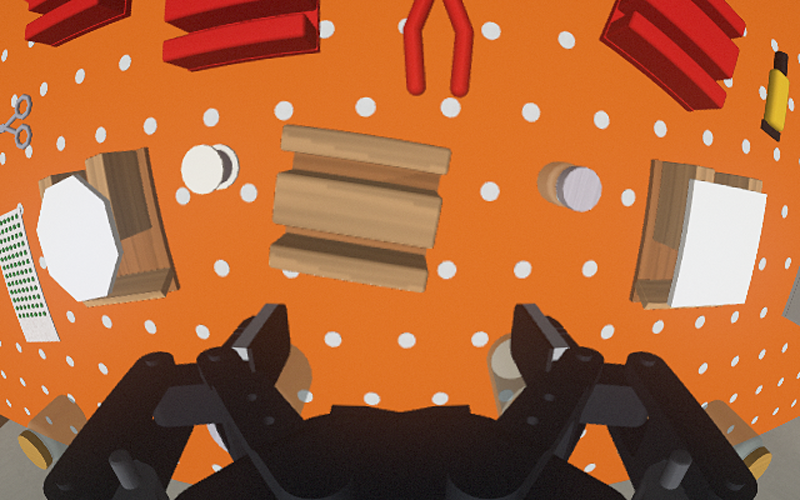

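View pics/w1.png

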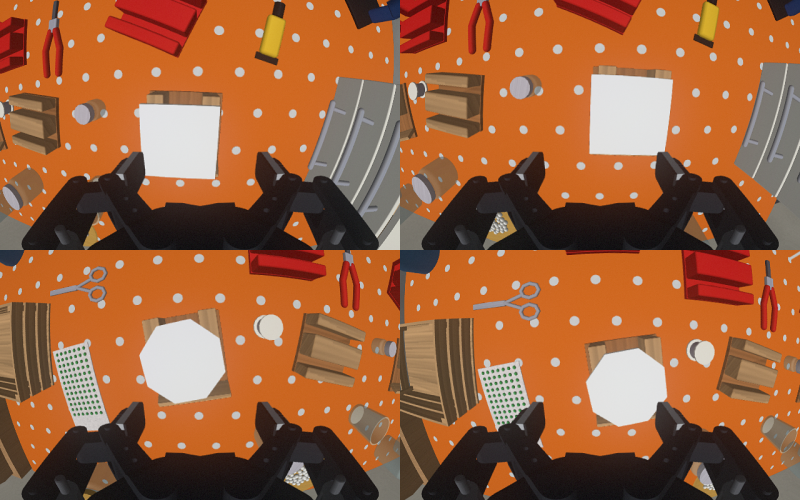

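The wrist view (800x500) shows the wooden rack, top slats tan, at about (360,205). The white reel is to its left (205,168), the bead jar to its right (575,187), and the red look-alikes are along the top edge. This matches the description, so the target is confirmed. The second picture shows both tiles flat with their overhanging ends away from the robot.

```bash
cat > fit.py <<'E'
from h import *
import pickle
from scipy.optimize import minimize
def box(x0,x1,y0,y1,z0,z1): return np.array([[x,y,z] for x in(x0,x1) for y in(y0,y1) for z in(z0,z1)],float)
def place(P,x,y,yaw,z=0):
    c,s=np.cos(yaw),np.sin(yaw);return P@np.array([[c,s,0],[-s,c,0],[0,0,1]])+[x,y,z]
SQ=box(-57.5,57.5,-57.5,57.5,-8,0)
a=57.5/np.cos(np.pi/8)*np.exp(1j*(np.arange(8)+.5)*np.pi/4)
OC=np.vstack([np.c_[a.real,a.imag,0*a.real+z] for z in(-8,0)])
stop=np.array([[x,y,z] for x,z in((42,8),(58,36),(68,8)) for y in(-62.5,62.5)],float)
STAND=[box(-80,68,-62.5,62.5,0,8),box(-80,0,28,53,8,62),box(-80,0,-53,-28,8,62)]
RACK=[box(-56,56,-62.5,62.5,0,55)]
def ras(parts,R,c):
    m=np.zeros((400,640),np.uint8)
    for P in parts:
        h=cv2.convexHull(wproj(P,R,c).astype(np.float32))[:,0]
        cv2.fillConvexPoly(m,np.round(h*16).astype(np.int32),255,cv2.LINE_AA,4)
    return m.astype(float)/255
def colour(im):
    f=im.astype(float);r,g,b=f[...,0],f[...,1],f[...,2]
    return (b>0.75*r)&(r>110),(b/(r+1)>0.28)&(b<0.72*r)&(r>35)   # white, wood
def near(d,n,ext,k):
    m=np.zeros((400,640),np.uint8);x,y,w,h=ext
    m[max(0,int(y-h/2-k)):int(y+h/2+k),max(0,int(x-w/2-k)):int(x+w/2+k)]=1;return m>0
bl=lambda m:cv2.GaussianBlur(m.astype(float),(0,0),1.5)
def opt(f,p,step):
    for k in (1,.3):
        S=np.vstack([p]+[np.array(p)+k*np.array(step)*e for e in np.eye(len(p))])
        r=minimize(f,p,method="Nelder-Mead",options=dict(initial_simplex=S,xatol=.02,fatol=1e-3,maxiter=600));p=r.x
    return r.x,r.fun
E
cat > c.py <<'E'
from fit import *
V=pickle.load(open("v.pkl","rb"));out={}
def biggest(m):
    n,l,s,_=cv2.connectedComponentsWithStats(m.astype(np.uint8));return l==1+np.argmax(s[1:,4])
def scale(p,n): q=list(p);return q
for key,cls,mod,g in(("sq","square_tile",SQ,(581,308)),("oct","octagon_tile",OC,(586,-300))):
    T=[]
    for d in V[key]:
        w,wd=colour(d["im"]);e=max((q for q in d[cls]),key=lambda q:q[0])[2]
        T.append((d,biggest(w&near(d,0,e,8)),wd&near(d,0,e,40),*wcam(d["o"])))
    f=lambda p,T=T:sum(np.abs(bl(ras([place(mod,p[0],p[1],p[2]/50,p[3])],R,c))-bl(m)).sum() for d,m,_,R,c in T)
    p,v=opt(f,[*g,0,70],[12,12,8,8]);print(key,"xy",p[:2].round(1),"yaw",np.degrees(p[2]/50).round(2),"z",p[3].round(1),"res",round(v),[int(t[1].sum()) for t in T])
    p1=[opt(lambda q:f([*q,70],[t]),p[:3],[4,4,3])[0].round(2).tolist() for t in T];print(" each@70",p1)
    p3,_=opt(lambda q:f([*q,70],T),p[:3],[4,4,3])
    def g2(q,wt=1):
        s=0
        for d,m,wd,R,c in T:
            M=np.clip(ras([place(B,q[0],q[1],q[2]/50) for B in STAND]+[place(stop,q[0],q[1],q[2]/50)],R,c),0,1)*(1-m)
            s+=np.abs(bl(M)-bl(wd&~m)).sum()
        return s
    cc=p3[:2]-10*np.array([np.cos(p3[2]/50),np.sin(p3[2]/50)])
    q,v=opt(g2,[*cc,p3[2]],[10,10,5]);print(" tile@70",p3.round(2)," stand",q.round(1),"yaw",np.degrees(q[2]/50).round(2),"res",round(v))
    dx=place(np.array([[p3[0]-q[0],p3[1]-q[1],0]]),0,0,-q[2]/50);print(" tile in stand",dx.round(1),"overhang",(dx[0,0]+57.5).round(1))
    out[key]=(p3,q)
T=[]
for d,e in zip(V["rack"],((287,166,150,138),(363,212,143,131))):
    w,wd=colour(d["im"]);T.append((d,biggest(wd&near(d,0,e,12)),0,*wcam(d["o"])))
def fr(p,T=T):
    return sum(np.abs(bl(ras([place(B*[1,1,p[3]/55],p[0],p[1],p[2]/50) for B in RACK],R,c))-bl(cv2.morphologyEx(m.astype(np.uint8),cv2.MORPH_CLOSE,np.ones((9,9))))).sum() for d,m,_,R,c in T)
p,v=opt(fr,[563,-29,-5,55],[10,10,5,5]);print("rack",p.round(1),np.degrees(p[2]/50).round(2),"res",round(v))
p,v=opt(lambda q:fr([*q,55]),p[:3],[4,4,3]);print("rack@55",p.round(1),np.degrees(p[2]/50).round(2),"res",round(v))
print([opt(lambda q:fr([*q,55],[t]),p,[4,4,3])[0].round(1).tolist() for t in T]);out["rack"]=p
pickle.dump(out,open("fit.pkl","wb"))
# overlay
tiles=[]
for key in("sq","rack","oct"):
    d=V[key][0];im=d["im"][:,:,::-1].copy();R,c=wcam(d["o"])
    if key=="rack": L=[place(B,p[0],p[1],p[2]/50) for B in RACK+[box(-8+s,8+s,-62.5,62.5,55,55.01) for s in(28,-28)]]
    else:
        t,q=out[key];L=[place(SQ if key=="sq" else OC,t[0],t[1],t[2]/50,70)]+[place(B,q[0],q[1],q[2]/50) for B in STAND+[stop]]
    for P in L: cv2.polylines(im,[np.round(cv2.convexHull(wproj(P,R,c).astype(np.float32))*16).astype(np.int32)],True,(255,0,0),1,cv2.LINE_AA,4)
    ctr=np.mean(wproj(L[0],R,c),0).astype(int);y0=max(0,ctr[1]-110);x0=max(0,ctr[0]-105);tiles.append(im[y0:y0+220,x0:x0+210])
cv2.imwrite("pics/ov1.png",cv2.resize(np.hstack(tiles),(800,280),interpolation=cv2.INTER_CUBIC))
E
python3 c.py
```

```text
sq xy [595.4 313.8] yaw -2.15 z 70.1 res 691 [14436, 15861]
 each@70 [[596.05, 313.42, -1.64], [594.96, 314.1, -1.91]]
 tile@70 [595.45 313.78  -1.87]  stand [605.5 317.7  -1.9] yaw -2.19 res 4236
 tile in stand [[-9.9 -4.3  0. ]] overhang 47.6
oct xy [ 590.3 -293.9] yaw 11.52 z 69.8 res 285 [13869, 12207]
 each@70 [[590.2, -294.07, 10.02], [590.54, -293.63, 9.98]]
 tile@70 [ 590.27 -294.     10.04]  stand [ 600.7 -287.6    7.7] yaw 8.82 res 4508
 tile in stand [[-11.3  -4.8   0. ]] overhang 46.2
rack [571.9 -22.7  -8.2  52.5] -9.4 res 1957
rack@55 [571.1 -22.5  -8.2] -9.38 res 2054
[[571.0, -23.1, -8.2], [572.0, -22.3, -8.0]]
```

View pics/ov1.png

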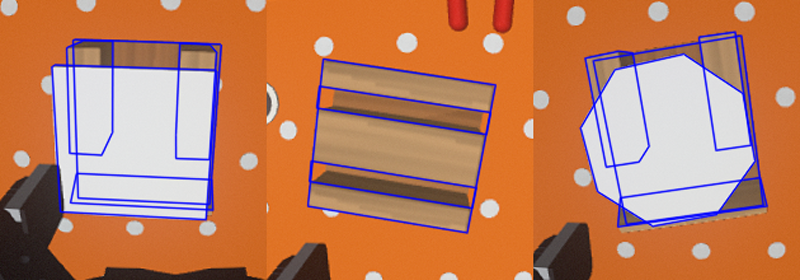

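The blue fits match both tiles (z 70.1 and 69.8) and the rack. Stand edges are good to a few mm. Next I press the square tile.

```bash
cat >> fit.py <<'E'
def sfr(q,v): return place(np.atleast_2d(v).astype(float),q[0],q[1],q[2]/50)[0]
def press(q,y,zend=42,x=36):
    yaw=180+np.degrees(q[2]/50);A=[180,0,yaw]
    grip(0)
    P=sfr(q,[x,y,0]);goto([P[0],P[1],130],A);move_l([P[0],P[1],76],speed=150)
    f0=np.array(get_obs()["wrist_force"])
    for z in np.linspace(68,zend,5):
        move_l([P[0],P[1],z],speed=50);o=get_obs();print("z",round(o["tcp_pos"][2],1),"F",np.round(np.array(o["wrist_force"])-f0,1))
    wait(.2);move_l([P[0],P[1],180],speed=200)
def tilted(mod,p):
    "p: centre x,y,z, yaw/50, pitch/50 (steepness)"
    return place(mod@np.array(Ro.from_euler("y",p[4]/50).as_matrix()).T+0,p[0],p[1],p[3]/50,p[2])
def look(cls,q,mod,tag,offs=((0,35),(-30,-35))):
    T=[];A=[180,0,180+np.degrees(q[2]/50)];grip(85)
    for dx,dy in offs:
        P=sfr(q,[dx,dy,0]);goto([P[0],P[1],200],A);wait(.15)
        o=get_obs();im=get_image("wrist");r=regions_of(cls,"wrist")
        R,c=wcam(o);u=wproj(sfr(q,[0,0,60]),R,c)[0]
        r=[k for k in r if np.hypot(*(np.array(k["extent"][:2])-u))<60]
        print("cand",[(round(k["score"],2),np.round(k["extent"]).tolist()) for k in r],u.round())
        T.append((im,r[0]["region"] if r else None,R,c))
    pickle.dump(T,open(f"look_{tag}.pkl","wb"));return T
def fit_lean(T,q,mod,tag,inner=4):
    mod=mod+[0,0,4]
    g=sfr(q,[9,0,0]);best=None
    f=lambda p:sum(np.abs(bl(ras([tilted(mod,p)],R,c))-bl(m)).sum() for im,m,R,c in T)
    for pit in(45,52):
        p,v=opt(f,[g[0],g[1],58,q[2],np.radians(pit)*50],[6,6,6,4,6])
        if best is None or v<best[1]: best=(p,v)
    p,v=best
    d=place(np.array([[p[0]-q[0],p[1]-q[1],p[2]]]),0,0,-q[2]/50)[0]
    print("lean centre",p[:3].round(1),"yaw",np.degrees(p[3]/50).round(1),"steep",np.degrees(p[4]/50).round(1),"in stand",d.round(1),"res",round(v),"of",[int(t[1].sum()) for t in T])
    I=[]
    for im,m,R,c in T:
        im=im[:,:,::-1].copy()
        cv2.polylines(im,[np.round(wproj(tilted(mod,p),R,c)[:, :][list(range(len(mod)))]*16).astype(np.int32)],False,(255,0,0),1,cv2.LINE_AA,4)
        cs,_=cv2.findContours(m.astype(np.uint8),cv2.RETR_EXTERNAL,cv2.CHAIN_APPROX_NONE);cv2.drawContours(im,cs,-1,(0,0,255),1)
        k=np.mean(wproj(tilted(mod,p),R,c),0).astype(int);y0=max(0,k[1]-120);x0=max(0,k[0]-130);I.append(cv2.resize(im[y0:y0+240,x0:x0+260],(400,370),interpolation=cv2.INTER_CUBIC))
    cv2.imwrite(f"pics/{tag}.png",np.hstack(I));return p
E
cat > d.py <<'E'
from fit import *
F=pickle.load(open("fit.pkl","rb"));t,q=F["sq"]
press(q,-2)
T=look("square_tile",q,SQ,"sq");print(get_obs()["t"])
pickle.dump(fit_lean(T,q,SQ,"lean_sq"),open("lean_sq.pkl","wb"))
E
python3 d.py
```

```text
z 68.8 F [-0.2 -1.2 -0.1]
z 61.0 F [-0.4  0.3  0.3]
z 54.1 F [ 0.4 -1.3  0.2]
z 47.6 F [ 0.1 -1.  -1.3]
z 41.2 F [-0.1 -0.3 -0.7]
cand [(0.61, [274.0, 192.0, 145.0, 56.0])] [284. 187.]
cand [(0.96, [356.0, 222.0, 141.0, 45.0])] [356. 216.]
15.825
lean centre [613.3 312.7  57.3] yaw -2.2 steep 55.5 in stand [ 7.9 -4.7 57.3] res 286 of [6499, 4950]
```

View pics/lean_sq.png

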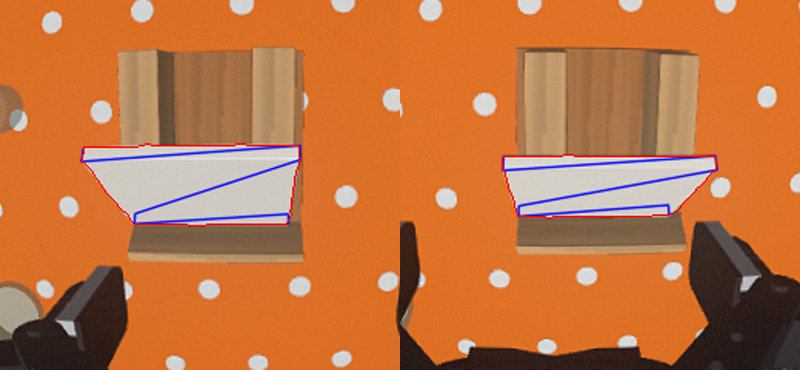

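The square tile leans at 55.5°, and the red mask and blue fit coincide in both views. The stop board is visible below it. Next: grasp, then insert.

```bash
cat >> fit.py <<'E'
def att(p,s):
    R=Ro.from_euler("z",p[3]/50).as_matrix()@Ro.from_euler("y",p[4]/50).as_matrix()
    return np.c_[s*R[:,1],s*R[:,2],R[:,0]],R[:,0]
def grasp(p,s,depth=40,opening=34):
    Rt,xd=att(p,s);A=eul(Rt);C=np.array(p[:3]);tcp=C-(57.5-depth)*xd
    grip(opening)
    goto((tcp-75*xd).tolist(),A);move_l((tcp-6*xd).tolist(),speed=150);move_l(tcp.tolist(),speed=40);wait(.15)
    o=get_obs();print("err",(np.array(o["tcp_pos"])-tcp).round(1),(np.array(o["ee_rot"])-A).round(1),"F",np.round(o["wrist_force"],1))
    grip(0,40);o=get_obs();print("grip",round(o["grip_width"],1),round(o["grip_force"],1))
    P=np.array(o["tcp_pos"]);move_l([P[0],P[1],P[2]+70],speed=100)
    o=get_obs();print("lifted",round(o["grip_width"],1),np.round(o["wrist_force"],1),"t",o["t"])
def carry(rk,slot,s):
    yaw=np.degrees(rk[2]/50)
    X=np.array([np.cos(rk[2]/50),np.sin(rk[2]/50),0]);Y=np.array([-X[1],X[0],0])
    A=eul(np.c_[s*Y,s*X,[0,0,-1]]);S=sfr(rk,[slot,0,0])
    P=np.array(get_obs()["tcp_pos"]);return S,A
E
python3 - <<'E'
import sys;sys.path.insert(0,'.')
from fit import *
F=pickle.load(open("fit.pkl","rb"));p=pickle.load(open("lean_sq.pkl","rb"))
print(F["rack"],get_obs()["joint_pos"])
for s in(1,-1):
    Rt,xd=att(p,s);tcp=np.array(p[:3])-17.5*xd
    for k in(0,75): print(s,k,solve_ik((tcp-k*xd).tolist(),eul(Rt)))
    print("up",solve_ik((tcp+[0,0,70]).tolist(),eul(Rt)))
    S,A=carry(F["rack"],28,s);print(A,[solve_ik([S[0],S[1],z],A) for z in(230,84)])
E
```

```text
[571.12245664 -22.54565224  -8.18441581] [ 2.00689470e+01  1.58660753e+01  9.17215768e+01  1.02406409e-02
  7.23814644e+01 -6.77791837e+01]
1 0 [ 29.06841692  18.21969646 111.48632189 -42.18380114  25.96258616
  65.73676537]
1 75 [ 31.60776392   8.64343165 114.90121752 -36.46299704  32.02492535
  60.9383105 ]
up [ 29.06841692  11.5634104  110.36877981 -33.56685614  32.11976114
  55.90047894]
[180.0, 0.0, 80.62135033059599] [array([-9.29924633e+00,  9.40675861e+00,  9.61023182e+01, -2.54444375e-14,
        7.44909232e+01,  7.94033391e-02]), array([-9.29924633e+00,  1.87540810e+01,  1.01785603e+02, -2.54444375e-14,
        5.94603157e+01,  7.94033391e-02])]
-1 0 [  29.06841692   18.21969646  111.48632189  -42.18380114   25.96258616
 -114.26323463]
-1 75 [  31.60776392    8.64343165  114.90121752  -36.46299704   32.02492535
 -119.0616895 ]
up [  29.06841692   11.5634104   110.36877981  -33.56685614   32.11976114
 -124.09952106]
[-180.0, 0.0, -99.37864966940401] [None, None]
```

```bash
cat >> fit.py <<'E'
def insert(rk,slot,s,depth,op,zc=230):
    S,A=carry(rk,slot,s);zf=10+115-depth
    goto([S[0],S[1],zc],A);wait(.1)
    o=get_obs();f0=np.array(o["wrist_force"]);print("over",np.round(o["tcp_pos"],1),"want",S.round(1),"w",round(o["grip_width"],1))
    off=np.zeros(3);off[:2]=S[:2]-np.array(o["tcp_pos"])[:2]
    move_l([S[0]+off[0],S[1]+off[1],zf+52],speed=150)
    for z in (zf+40,zf+30,zf+20,zf+10,zf+5,zf+3,zf+1.5,zf,zf-1.5):
        move_l([S[0]+off[0],S[1]+off[1],z],speed=40);o=get_obs();f=np.array(o["wrist_force"])-f0
        print("z",round(o["tcp_pos"][2]-zf,1),"F",f.round(1))
        if f[2]>8: break
    return S,A
E
python3 - <<'E'
import sys;sys.path.insert(0,'.')
from fit import *
F=pickle.load(open("fit.pkl","rb"));p=pickle.load(open("lean_sq.pkl","rb"))
grasp(p,1);S,A=insert(F["rack"],28,1,40,30)
o=get_obs();print(o["tcp_pos"],o["t"],o["grip_width"])
cv2.imwrite("pics/ins_sq.png",np.hstack([cv2.resize(get_image("scene")[130:270,220:380,::-1],(400,350),interpolation=cv2.INTER_CUBIC),cv2.resize(get_image("wrist")[:,:,::-1],(400,350))]))
E
```

```text
err [-0.   0.2  0.4] [-0. -0.  0.] F [-0.9 -0.   0.4]
grip 7.2 41.6
lifted 7.6 [-0.8  0.5 -2.8] t 20.5667
over [598.1 -25.7 228.9] want [598.7 -27.1   0. ] w 7.7
z 39.7 F [ 0.3 -0.5  0.3]
z 29.3 F [ 0.7 -0.1 -0. ]
z 19.4 F [-0.5  0.3  0.6]
z 9.4 F [ 0.4 -1.   0.3]
z 4.6 F [ 0.5  0.3 -1. ]
z 2.9 F [ 0.5 -0.1  0.6]
z 1.4 F [ 1.1 -0.2 -0.6]
z -0.1 F [ 0.6  0.  -0.1]
z -0.2 F [-2.6 -0.1  7.6]
[599.70907016 -28.65379817  84.75119245] 25.6833 7.294583549412366
```

View pics/ins_sq.png

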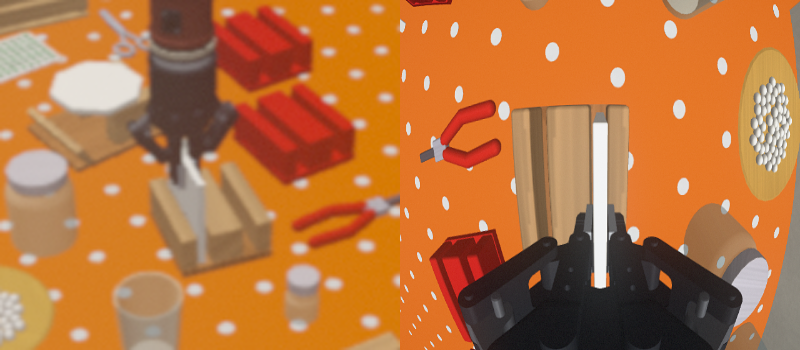

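The tile is in the back slot and floor contact came at the expected height. I'll release it, then tip the octagon.

```bash
cat > e.py <<'E'
from fit import *
F=pickle.load(open("fit.pkl","rb"));t,q=F["oct"];rk=F["rack"]
o=get_obs();P=np.array(o["tcp_pos"])
grip(30);wait(.3);move_l([P[0],P[1],230],speed=200);wait(.3)
o=get_obs();im=get_image("wrist");R,c=wcam(o);r=regions_of("square_tile","wrist")
u=wproj(sfr(rk,[28,0,67.5]),R,c)[0];r=[k for k in r if np.hypot(*(np.array(k["extent"][:2])-u))<60]
print("sq in slot",[(round(k["score"],2),np.round(k["extent"]).tolist()) for k in r],u.round())
if r:
    m=r[0]["region"];M=SQ+[0,0,4];f=lambda p:np.abs(bl(ras([tilted(M,[*p[:2],67.5,rk[2],p[2]])],R,c))-bl(m)).sum()
    S=sfr(rk,[28,0,0]);p,v=opt(f,[S[0],S[1],np.pi/2*50],[4,4,4]);d=place(np.array([[p[0]-S[0],p[1]-S[1],0]]),0,0,-rk[2]/50)
    print("offset in slot",d.round(1),"tilt",np.degrees(p[2]/50).round(1),"res",round(v),"of",m.sum())
cv2.imwrite("pics/sq_rel.png",im[:,:,::-1])
print(get_obs()["t"])
press(q,-4)
T=look("octagon_tile",q,OC,"oct");print(get_obs()["t"])
pickle.dump(fit_lean(T,q,OC,"lean_oct"),open("lean_oct.pkl","wb"))
a=cv2.imread("pics/lean_oct.png");b=cv2.resize(im[:,:,::-1],(320,200));cv2.imwrite("pics/lean_oct2.png",np.vstack([a,np.hstack([b,np.zeros((200,480,3),np.uint8)])]))
E
python3 e.py
```

```text
sq in slot [(0.77, [322.0, 193.0, 10.0, 138.0])] [319. 181.]
offset in slot [[ 2.5 -1.   0. ]] tilt 90.1 res 364 of 1130
27.7083
z 68.7 F [0.2 0.1 1.2]
z 61.0 F [ 0.1 -0.6  0.9]
z 54.1 F [-0.5 -0.3 -0.1]
z 47.7 F [-1.1  0.1  1. ]
z 41.2 F [ 0.7 -0.2 -0.4]
cand [(0.77, [281.0, 191.0, 130.0, 52.0])] [282. 186.]
cand [(0.77, [355.0, 221.0, 124.0, 41.0])] [354. 217.]
35.0667
lean centre [ 609.2 -288.5   55.5] yaw 9.1 steep 55.0 in stand [ 8.3 -2.2 55.5] res 199 of [5476, 4229]
```

View pics/lean_oct2.png

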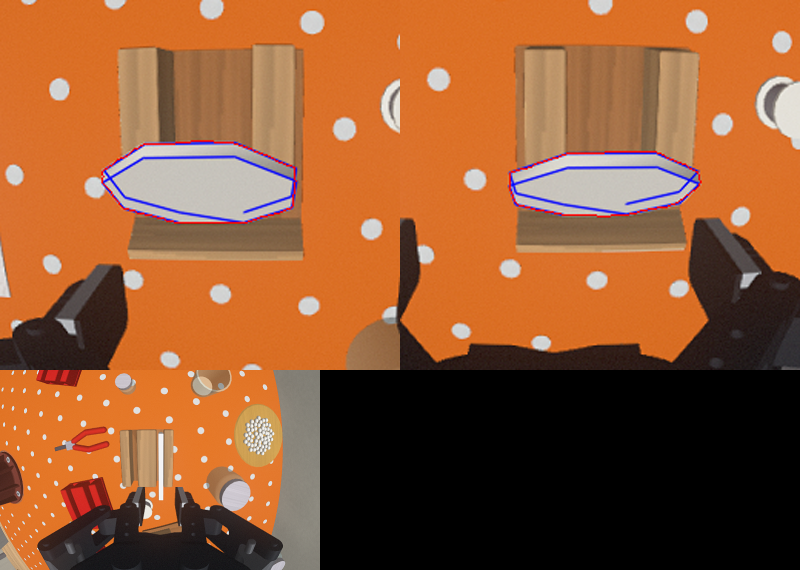

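Square offset in the slot is about 2 mm, upright and released. The octagon leans at 55° and the fit coincides with the mask. I'll grasp and insert it.

```bash
cat > g.py <<'E'
from fit import *
F=pickle.load(open("fit.pkl","rb"));p=pickle.load(open("lean_oct.pkl","rb"))
grasp(p,1);insert(F["rack"],-28,1,40,30)
o=get_obs();print(o["tcp_pos"],o["t"],o["grip_width"])
cv2.imwrite("pics/ins_oct.png",np.hstack([cv2.resize(get_image("scene")[130:270,220:380,::-1],(400,350),interpolation=cv2.INTER_CUBIC),cv2.resize(get_image("wrist")[:,:,::-1],(400,350))]))
E
python3 g.py
```

```text
err [-0.1 -0.2  0.4] [-0.  0. -0.] F [-0.4  0.4 -0.5]
grip 7.4 41.9
lifted 7.4 [-0.2  0.2 -2.4] t 38.6833
over [543.  -18.7 228.9] want [543.5 -18.    0. ] w 7.3
z 39.7 F [-0.2 -1.  -0.1]
z 29.4 F [ 0.3 -1.2  0.1]
z 19.5 F [ 0.2 -1.5  0.3]
z 9.5 F [ 0.4 -1.  -0.7]
z 4.6 F [ 1.3 -1.1 -1.5]
z 2.9 F [ 0.6 -1.6  0.6]
z 1.4 F [ 0.2 -0.4 -0.6]
z -0.2 F [ 0.1 -0.5  0.1]
z -1.4 F [ 1.5 -0.2  0.7]
[544.27508039 -17.29672001  83.63745739] 43.75 7.565741310800131
```

View pics/ins_oct.png

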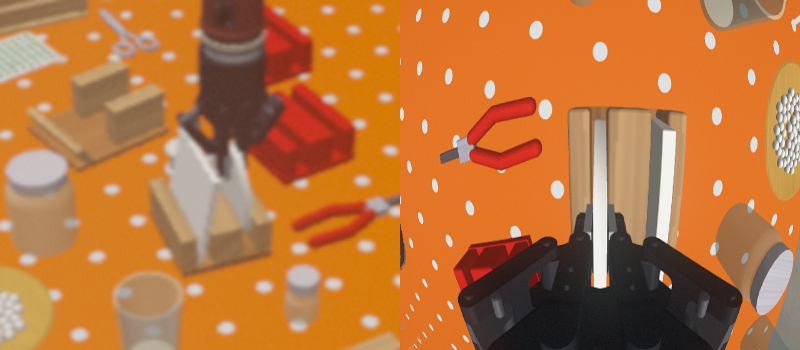

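The octagon is in the front slot but has not touched the floor yet. The square leans slightly in its slot, within the allowed range. I'll lower to contact, release and check.

```bash
cat > k.py <<'E'
from fit import *
F=pickle.load(open("fit.pkl","rb"));rk=F["rack"]
S=sfr(rk,[-28,0,0]);P=np.array(get_obs()["tcp_pos"]);f0=np.array(get_obs()["wrist_force"])
for dz in(1,2,3,4,5):
    move_l([P[0],P[1],P[2]-dz],speed=30);o=get_obs();f=np.array(o["wrist_force"])-f0;print(round(o["tcp_pos"][2],1),f.round(1))
    if f[2]>5: break
o=get_obs();P=np.array(o["tcp_pos"])
grip(30);wait(.3);move_l([P[0],P[1],240],speed=150);wait(.3)
o=get_obs();im=get_image("wrist");R,c=wcam(o)
for cls,sl,mod in(("square_tile",28,SQ),("octagon_tile",-28,OC)):
    r=regions_of(cls,"wrist");S=sfr(rk,[sl,0,67.5]);u=wproj(S,R,c)[0]
    r=[k for k in r if np.hypot(*(np.array(k["extent"][:2])-u))<35]
    if not r: print(cls,"none");continue
    m=r[0]["region"];M=mod+[0,0,4];f=lambda p:np.abs(bl(ras([tilted(M,[*p[:2],67.5,rk[2],p[2]])],R,c))-bl(m)).sum()
    p,v=opt(f,[S[0],S[1],np.pi/2*50],[4,4,6]);d=place(np.array([[p[0]-S[0],p[1]-S[1],0]]),0,0,-rk[2]/50)
    print(cls,"offset",d.round(1),"tilt",np.degrees(p[2]/50).round(1),"res",round(v),"of",m.sum())
cv2.imwrite("pics/fin.png",np.hstack([cv2.resize(get_image("scene")[130:270,220:380,::-1],(400,350),interpolation=cv2.INTER_CUBIC),cv2.resize(im[80:360,150:470,::-1],(400,350),interpolation=cv2.INTER_CUBIC)]))
print(get_obs()["t"])
E
python3 k.py
```

```text
83.5 [-1.4 -1.7  6.5]
square_tile offset [[-5.7  1.   0. ]] tilt 81.0 res 344 of 1074
octagon_tile offset [[ 2.5 -3.7  0. ]] tilt 89.7 res 179 of 1035
46.4417
```

View pics/fin.png

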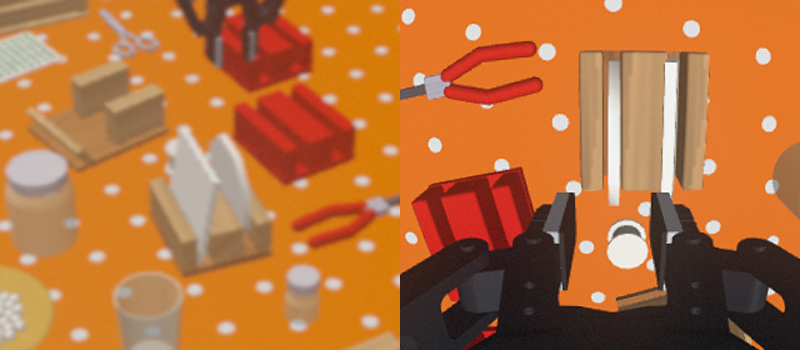

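Both tiles stand in their slots: the square at (668,120) and the octagon at (614,120) in the right half, both released. Tilts are within 9° of upright.

```bash
python3 -c "
from station import *
print(sign_off())"
```

```text
the job is handed in; nothing more can be done
None
```

I stood the square tile in the back slot and the eight-sided tile in the front slot, let go of both, and handed the job in just after 46 s; the station gave no verdict.

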